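Refill the leaning round dispenser

TASK

Two birch rounds lie loose on the tray table: put both of them back in the leaning spring dispenser, on top of the round that is already in it. Press each one squarely down against the sprung pile until both brass catches have snapped out over it, so that it stays in when you let go. Leave all the other things on the table where they stand.

Things in the scene. Friction and masses are not known exactly. Their poses are not given: they have to be found in the camera images.
- round_1: loose birch craft round (pale wood slice with off-white bark edge), a plain disc 66 mm in diameter and 18 mm thick, about 42 g, lying flat on the table at the start. Origin at the centre of its underside, z along its axis (up at the start). Either face may go up in the dispenser; the two loose rounds are alike.
- round_2: the other loose birch round: same size, origin and axes as round_1.
- round_in: third, equal birch round, already in the dispenser, lying square on the sprung platform with its top face against the undersides of the catches. Same size, origin (centre of its underside) and axes.
- magazine: stainless frame of the leaning spring dispenser. Origin on its axis in the plane of the undersides of the two catches, 165 mm above the table. z points out of the mouth along the axis, which leans 30 deg from vertical towards magazine -x (roughly the robot); y is level. A round goes in along -z. It is in when its whole 18 mm is below z = 0: press its top face 3 to 8 mm below and let go.
- platform (a joint): how far (m) the sprung platform has sunk from its highest place, along magazine -z; its upper face is 3 mm below the catches at 0. Spring about 3 N at 0, rising 0.6 N per 10 mm; stop at 0.066. It reads about 0.015 with one round held under the catches, 0.033 with two, 0.051 with three.
- wax_tin: bystander: round red tin of boot wax with dark lid, 70 mm across, 24 mm high, origin at the centre of its underside.
- ring_dish: bystander: white ceramic ring dish, 84 mm across, 24 mm high, origin at the centre of its underside.
- stopper: bystander: green glass bottle stopper standing on its flat head, stem up, head 44 mm across, 78 mm high, origin at the centre of its underside, z up along the stem.
- pump_bottle: bystander: empty stainless pump bottle with its pump pushed down, 68 mm across, 171 mm high, spout reaching 53 mm out along its -x, origin at the centre of its underside, z up.
- spring_clip: bystander: grey plastic spring clip lying flat, 105 x 18 mm, 19 mm high, long along its x, origin under its centre.
- mug: bystander: blue mug, 82 mm across, 95 mm high, handle at its +y, origin at the centre of its underside, z up.
- boot_brush: bystander: dark boot brush lying bristles down, 170 x 50 mm, 43 mm high, long along its x, origin under its centre.
- round_1_center (a point): centre of the disc round_1, 9 mm above its origin along its axis.
- round_2_center (a point): centre of the disc round_2, 9 mm above its origin along its axis.
- round_in_center (a point): centre of the disc round_in, 9 mm above its origin along its axis.
- mouth (a point): middle of the mouth, on the axis at magazine z = +26 mm, level with the tips of the four 6 mm steel guide rods. The rods leave 70.4 mm for the 66 mm round, stand 40 deg either side of magazine +x and -x and flare outwards over the top 12 mm. Axes as magazine.
- finger_room (a point): on the axis at magazine z = -10 mm. Here the frame is open at +y and -y for fingers closing along magazine y: free for x within 22 mm either way, down to z = -65 mm. On +x and -x are tie plates and black catch housings, out to 62 mm from the axis and up to z = 15 mm. Canister and 180 x 120 mm foot are below. Axes as magazine.
- catch_back (a joint): brass spring catch on magazine +x, 18 mm wide; value = how far (m) it is pushed outwards, 0 (fully out over the pile) to 0.010. Its nose stands 28.5 mm from the axis at 0; its sloping top (magazine z = 3 to 18 mm) lets a round push it aside, its flat underside at z = 0 holds rounds in. Passing both catches takes about 4 to 10 N.
- catch_front (a joint): the same catch on magazine -x, the side of the robot.
Not all that is in view belongs to the job. What is shaped like the round_1 but purple or turquoise is not meant.

How it is judged:
By the outcome, as a careful person would: the job done as asked, in the order asked, and still so for the second after the job is handed in, with the robot touching nothing.
It also fails if it takes over 62 s, if anything falls off the work surface, if the arm or the gripper's body presses on something with over 40 N, if the wrist force passes 120 N, or if a joint passes its speed limit or range.

ROBOT

A 6-joint arm with a two-finger parallel gripper is mounted at the origin on the work surface. World frame = base frame: x ahead of the robot, y to its left, z up, the work surface at z = 0. Lengths are in mm, angles in degrees, forces in N, time in s.
With the tool pointing down it reaches from about 350 to 850 mm from the base axis. Payload 8.1 kg.
Tool frame: the origin (TCP) lies at the very end of the fingers, on their centre line; the grasp point (between the pads) lies 19 mm behind it; z points along the fingers, y is the line along which they close (so a half turn about z gives the same grasp; the last joint's range is limited). The gripper opens to 85 mm and grips with 20 to 120 N. Pads are 22 mm wide; open, the fingers measure 114 mm over their backs; the gripper's body (76 mm by 85 mm) begins 54 mm behind the grasp point. The pads swing forward as they close: fully open they stand 13 mm farther back than shut.
Start: joints at [-68.033, 7.471, 85.268, -0, 87.261, -4.893], TCP at [271.109, -535.262, 231.292] pointing down, gripper open.
Joint ranges: [-169.43, 169.43], [-51.17, 129.36], [1.28, 143.12], [-76.62, 256.62], [0, 156.53], [-152.29, 152.29]. Speed limits (degrees/s): [136.94, 136.94, 159.86, 180, 180, 180].

INTERFACE

Orientations are given as [roll, pitch, yaw] about the fixed x, y, z axes, in that order (R = Rz(yaw) Ry(pitch) Rx(roll)).
In Python, from bench import sense, eyes, job, models gives the robot as it stands. The module is installed in compiled form; this text tells all that it offers.
- The arm moves only by the tool apply_moves, never from a script. Its argument "rows" is a list of rows, each a list of 6 numbers: the shift along the tool's x, y, z in mm, then the turn, a rotation vector about the tool's x, y, z in rad. In form: [[dx, dy, dz, rx, ry, rz], ...]. A call has exactly 5 rows; each row shifts and turns the commanded pose from where the row before left it, along the tool's axes as they then stand; what a row does not reach is not made up. A row lasts 1/8 s, in which the tool goes at most 62.5 mm and 10.7 degrees, less where a joint would pass 70% of its speed; a pose out of reach is approached as far as the arm can. A call is refused whole if a number of a shift passes 62.5 or a number of a turn 0.188, either way. A call with a gripper value outside its range is refused whole. "fingers" is the finger opening in mm, from 0 to 85.4, set as the call begins (left out, the last holds). The fingers move at their own pace and stop on an object; "grip_force" is the grip in N (left out, the last holds). Time passes only in rows, so rows that do not move let the fingers close, or fill a call up. It gives the time, the measured TCP pose, the force, the opening and the grip force at its end, in the units of the state.
- sense(): the state, without advancing time (a new reading comes with each control period).
- eyes.snapshot(name): name is "scene" or "top"; returns (picture, depth): 420x560x3 uint8, red, green, blue; 420x560 float32, mm along the optical axis (not along the pixel's ray), 0 where there is no reading.
- eyes.get_calibration(name): a dict with "intrinsics" (3x3 intrinsics, pixels), "R" (3x3) and "t" (3): a world point X has camera coordinates R X + t. Camera axes: x right, y down, z forward; pixel columns grow to the right and rows downward; lengths in mm; the calibration is good to about 2 mm. A picture is of the moment at which its call begins. get_calibration takes no time and is no camera call.
- job.hand_in(): hands the job in; it is judged then, once.
Trained networks look in the newest picture that a camera, given by its name, has taken for a name from the list of things; names that differ only in an ending like _2 or _b are one class to them, and where a whole thing is asked for, a point or a joint stands for the part that bears it (a point fixed in the world has none). Each returns a list of dicts, best first, with "confidence" (0 to 1); they miss things now and then, are a little off and sometimes report something else, mostly with a low value. They report only what shows in the picture. A call takes as long as a camera call. They do not tell look-alikes from the thing itself.
- models.boxes_of(name, camera): "xyz" ([x, y, z] in mm, in world coordinates, good to about 4 mm: the middle of the surface that is visible of it).
- models.cut_out(name, camera): "pixels" (420x560 bool, what is visible of it).
- models.place_of(name, camera): "xyz" ([x, y, z] in mm, in world coordinates, good to about 4 mm: a listed point, or the origin of a listed thing).
The state is a dict: "time": time; "joint_pos": joint angles; "qd": joint speeds; "joint_efforts": joint torques, N m; "tool_pos": TCP position; "tcp_rot": TCP orientation; "ft_force": force on the tool from outside, world axes, zero at the start; "wrist_torque": the same for the moment, N m; "finger_gap": finger opening in mm; "grip_force": force on a finger pad.
Only numpy, scipy, OpenCV 4.12 (cv2) and the standard library are available. Lean on these libraries where they do the work, as an engineer would, in place of code of your own. Each camera call takes 0.05 s, during which the arm holds its last target. There are 200 camera calls.

## Working session

There is one attempt and no reset: what is moved stays moved. The work goes in short steps, Python scripts to look and compute and a tool call to move; the robot and the scene stay as the last step left them, time stands still between calls to the robot, and variables do not carry over. Pictures are saved under pics/ and viewed, at most 10 in all, crops included, and the job is handed in when it is done.

Besides the shell and the picture viewer there is one more tool, called after "Call:" as name(argument=value, ...), one argument or row to a line, values as JSON. apply_moves: Moves the arm, as the interface text tells. Its arguments: {"type":"object","properties":{"rows":{"type":"array"},"fingers":{"type":"number"},"grip_force":{"type":"number"}},"required":["rows"]}

```bash
mkdir -p pics; python3 - <<'E'
from bench import sense,eyes,models
import cv2,numpy as np
for c in("scene","top"):
    p,d=eyes.snapshot(c); cv2.imwrite(f"pics/{c}0.png",p[:,:,::-1]); np.save(f"pics/{c}d0.npy",d)
    k=eyes.get_calibration(c); print(c,k["intrinsics"].round(1).tolist(),(-k["R"].T@k["t"]).round(),k["R"].round(2).tolist())
    for n in("round_1","magazine","mouth","finger_room","round_in_center"):
        for r in models.place_of(n,c)[:5]:
            X=np.array(r["xyz"]);q=k["intrinsics"]@(k["R"]@X+k["t"]);print(n,X.round(),round(r["confidence"],2),(q[:2]/q[2]).round())
s=sense();print(s)
E
```

```text
scene [[395.4, 0.0, 271.3], [0.0, 395.4, 208.9], [0.0, 0.0, 1.0]] [ 966. -796.  718.] [[0.88, 0.47, 0.0], [0.25, -0.47, -0.85], [-0.4, 0.75, -0.53]]
round_1 [ 355. -411.    5.] 0.95 [115. 327.]
round_1 [ 408. -287.   -1.] 0.86 [169. 302.]
round_1 [ 451. -181.    1.] 0.76 [208. 282.]
round_1 [445. 260.  -3.] 0.56 [282. 205.]
magazine [630.  73. 166.] 0.88 [313. 201.]
magazine [724. 242.  -2.] 0.71 [358. 230.]
mouth [616.  74. 188.] 0.9 [308. 193.]
finger_room [636.  75. 156.] 0.93 [315. 204.]
round_in_center [ 563. -320.    3.] 0.73 [213. 334.]
round_in_center [637.  81. 160.] 0.63 [316. 202.]
top [[419.9, 0.0, 279.4], [0.0, 419.9, 214.9], [0.0, 0.0, 1.0]] [ 425.  -25. 1207.] [[-0.02, -1.0, -0.01], [-0.99, 0.02, -0.12], [0.12, 0.01, -0.99]]
round_1 [ 412. -288.    1.] 0.65 [376. 268.]
round_1 [ 450. -186.   -1.] 0.64 [340. 255.]
round_1 [442. 263.  -0.] 0.63 [183. 261.]
round_1 [ 360. -408.    2.] 0.6 [420. 285.]
round_1 [631.  72. 169.] 0.57 [243. 183.]
magazine [ 494. -490.   -3.] 0.63 [445. 237.]
magazine [630.  72. 170.] 0.62 [243. 184.]
magazine [632.  77. 148.] 0.31 [242. 185.]
mouth [613.  68. 190.] 0.91 [244. 189.]
round_in_center [634.  74. 155.] 0.89 [243. 183.]
round_in_center [442. 267.   9.] 0.31 [181. 261.]
{'time': 0.6, 'joint_pos': array([-6.80338784e+01,  7.47162278e+00,  8.52674839e+01, -1.00174264e-03,
        8.72614385e+01, -4.89197233e+00]), 'qd': array([ 0.04053539,  0.02318622,  0.00015915, -0.03231949, -0.02846799,
        0.07789515]), 'joint_efforts': array([-7.49488663e-04, -5.68955219e+01, -5.00596905e+01, -4.80169765e-04,
        1.46309776e-03,  8.54183753e-06]), 'tool_pos': array([ 271.09545007, -535.26870564,  231.29049097]), 'tcp_rot': array([-1.79999372e+02,  9.50466313e-04,  2.68581418e+01]), 'ft_force': array([-0.57379743, -0.35828547, -0.69218871]), 'wrist_torque': array([ 0.02894308,  0.01687215, -0.00391013]), 'grip_force': 0.0, 'finger_gap': 85.23077424317283}
```

View pics/scene0.png

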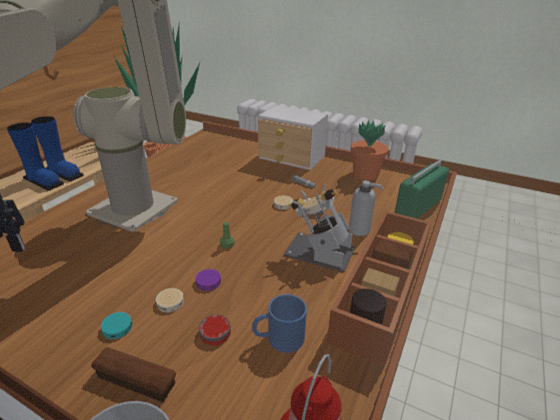

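View pics/top0.png

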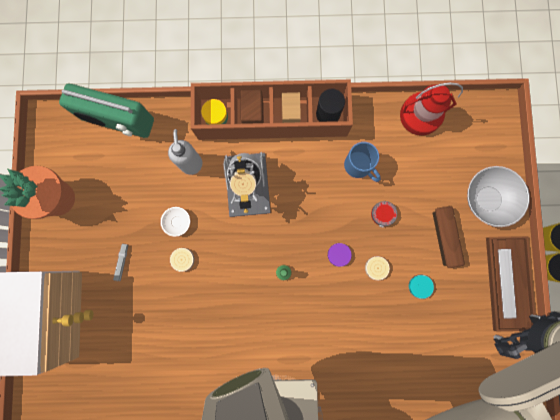

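Candidates: pale birch discs at top (377,268) and (182,260) fit. Purple (340,255) and turquoise (422,287) are decoys by colour, (384,213) is the wax tin and (176,222) the ring dish. I'll confirm with a crop and measure the frame.

```bash
python3 - <<'E'
from bench import eyes,models
import cv2,numpy as np
def cloud(c,d,m):
    k=eyes.get_calibration(c);K=k["intrinsics"];v,u=np.nonzero(m&(d>0));z=d[v,u]
    P=np.stack([(u-K[0,2])*z/K[0,0],(v-K[1,2])*z/K[1,1],z],1);return (P-k["t"])@k["R"]
for c in("top","scene"):
    p,d=eyes.snapshot(c)
    np.save(f"pics/{c}p.npy",p);np.save(f"pics/{c}d.npy",d)
    for r in models.cut_out("round_1",c):
        P=cloud(c,d,r["pixels"]);
        if len(P)<20: continue
        T=P[P[:,2]>np.percentile(P[:,2],60)-3] 
        print(c,"round",round(r["confidence"],2),len(P),p[r["pixels"]].mean(0).round(),cv2.minEnclosingCircle(T[:,:2].astype(np.float32)),np.median(T,0).round(1),P[:,2].max().round())
    for r in models.cut_out("magazine",c)[:2]:
        P=cloud(c,d,r["pixels"]); print(c,"mag",r["confidence"],len(P),P.min(0).round(),P.max(0).round())
        np.save(f"pics/mag_{c}_{len(P)}.npy",P)
        L=P[(P[:,2]<14)&(P[:,2]>-6)]
        if len(L)>20: print(len(L),np.median(L[:,2]),cv2.minAreaRect(L[:,:2].astype(np.float32)))
p=np.load("pics/topp.npy");s=np.load("pics/scenep.npy")
R=lambda a:cv2.resize(a,(390,290),interpolation=cv2.INTER_CUBIC)
im=np.vstack([np.hstack([R(p[235:300,335:430]),R(p[200:275,140:240])]),np.hstack([R(s[260:340,100:240]),R(s[175:275,260:380])])])
cv2.imwrite("pics/crop1.png",im[:,:,::-1])
E
```

```text
top round 0.81 430 [239. 222. 175.] ((447.7938232421875, 262.1729736328125), 32.56915283203125) [447.6 262.4  18.7] 25.0
top round 0.78 488 [ 48. 189. 185.] ((359.2865295410156, -409.0183410644531), 33.103858947753906) [ 358.9 -408.7   18.1] 25.0
top round 0.74 424 [156.  81. 196.] ((452.2452392578125, -183.01234436035156), 33.218265533447266) [ 451.1 -182.1   18.2] 24.0
top round 0.56 421 [242. 222. 170.] ((412.64556884765625, -287.4873962402344), 32.35094451904297) [ 411.8 -287.8   18.4] 25.0
top mag 0.84 849 [564.  30.   5.] [743. 128. 215.]
top mag 0.59 1311 [ 409. -535.   -4.] [ 580. -453.   50.]
113 4.662993716690437 ((490.1105651855469, -498.27508544921875), (162.65701293945312, 67.2822036743164), 7.553173542022705)
scene round 0.91 646 [ 52. 124. 124.] ((358.2952575683594, -409.5248107910156), 33.944942474365234) [ 359.7 -410.1   19.2] 23.0
scene round 0.8 451 [102.  57. 120.] ((452.3858642578125, -182.498046875), 33.917083740234375) [ 453.4 -184.2   19.5] 24.0
scene round 0.71 215 [157. 138. 113.] ((493.4158935546875, 176.10641479492188), 131.4220428466797) [446.9 261.2  19.9] 143.0
scene round 0.59 503 [161. 143. 117.] ((413.272216796875, -288.61920166015625), 33.33323669433594) [ 414.6 -290.3   19.3] 23.0
scene mag 0.79 1266 [481.  32.  -2.] [734. 451. 214.]
41 2.1311992925038776 ((554.1539306640625, 296.8748779296875), (165.2798309326172, 293.0083312988281), 29.768402099609375)
```

View pics/crop1.png

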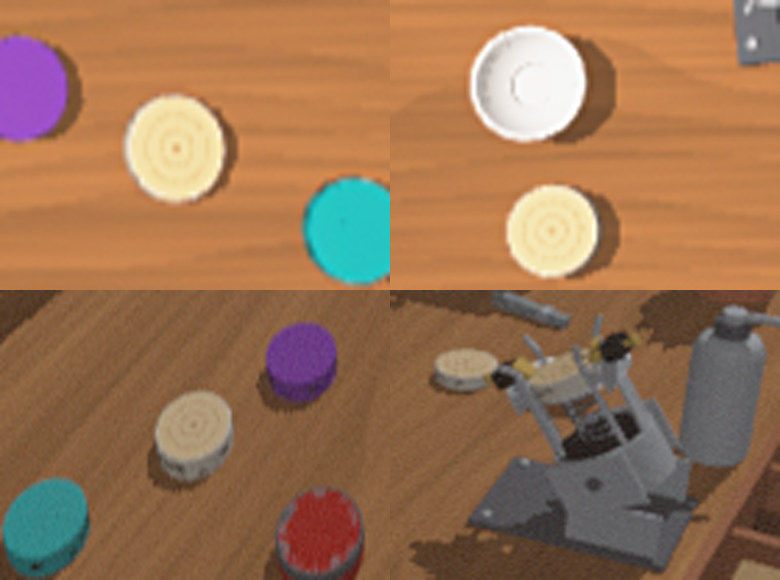

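The crops show plain pale birch discs at top (377,268) and (182,260), and both are the right ones. Next I measure the dispenser's axis and yaw.

```bash
cat > h.py <<'E'
from bench import eyes,sense,models
import cv2,numpy as np
def cloud(c,d,m):
    k=eyes.get_calibration(c);K=k["intrinsics"];v,u=np.nonzero(m&(d>0));z=d[v,u]
    P=np.stack([(u-K[0,2])*z/K[0,0],(v-K[1,2])*z/K[1,1],z],1);return (P-k["t"])@k["R"]
E
python3 - <<'E'
from h import *
for c in("top","scene"):
    p=np.load(f"pics/{c}p.npy").astype(int);d=np.load(f"pics/{c}d.npy");M=np.ones(d.shape,bool)
    P=cloud(c,d,M);C=p[d>0]
    box=(P[:,0]>530)&(P[:,0]<800)&(P[:,1]>-20)&(P[:,1]<150)
    sat=C.max(1)-C.min(1)
    F=P[box&(sat<40)&(P[:,2]<16)&(P[:,2]>-3)];h=np.histogram(F[:,2],bins=range(-3,17));print(c,"foot z",h[0])
    F=F[np.abs(F[:,2]-np.median(F[:,2]))<4].astype(np.float32);print(len(F),cv2.minAreaRect(F[:,:2]))
    r=box&(P[:,2]>135)&(P[:,2]<185)&(C[:,0]>C[:,2]+20)&(C[:,0]>110)&(C[:,2]>60)
    Q=P[r];print("birch",len(Q),Q.mean(0).round(1),Q.min(0).round(),Q.max(0).round())
    for i in range(3):
        m=Q.mean(0);n=np.linalg.svd(Q-m)[2][2];n*=np.sign(n[2]);Q=Q[np.abs((Q-m)@n)<3]
    u=Q-Q.mean(0);a=(cv2.minAreaRect((Q[:,:2]).astype(np.float32)))
    print(len(Q),"plane",Q.mean(0).round(1),n.round(3),"lean",np.degrees(np.arccos(n[2])).round(1),"yaw",np.degrees(np.arctan2(-n[1],-n[0])).round(1),a)
    # catches: strongly yellow/dark
    b=box&(P[:,2]>120)&(sat>60)&(C[:,2]<70)&(C[:,0]>90);B=P[b];print("brass",len(B),B.round().tolist() if len(B)<25 else B.mean(0))
    print("high",P[box&(P[:,2]>190)].round()[:40].tolist())
E
```

```text
top foot z [  2   2   4   9   8  10  31  53  95 107 147 168 124  89  59  30  22   2
   2]Traceback (most recent call last):
  File "<stdin>", line 8, in <module>
cv2.error: OpenCV(4.12.0) /io/opencv/modules/imgproc/src/convhull.cpp:143: error: (-215:Assertion failed) total >= 0 && (depth == CV_32F || depth == CV_32S) in function 'convexHull'
```

```bash
cat > m.py <<'E'
from h import *
for c in("top","scene"):
    p=np.load(f"pics/{c}p.npy").astype(int);d=np.load(f"pics/{c}d.npy");M=np.ones(d.shape,bool)
    P=cloud(c,d,M);C=p[d>0]
    box=(P[:,0]>530)&(P[:,0]<800)&(P[:,1]>-20)&(P[:,1]<150)
    sat=C.max(1)-C.min(1)
    F=P[box&(sat<40)&(P[:,2]<16)&(P[:,2]>1)]
    F=np.ascontiguousarray(F[np.abs(F[:,2]-np.median(F[:,2]))<6][:,:2],dtype=np.float32);print(c,len(F),cv2.minAreaRect(F))
    if c=="top":
        im=np.zeros((420,560),np.uint8);q=np.round((F-[500,-60])*1).astype(int);print("pct",np.percentile(F,[1,99],axis=0))
    r=box&(P[:,2]>135)&(P[:,2]<185)&(C[:,0]>C[:,2]+20)&(C[:,0]>110)&(C[:,2]>60)
    Q=P[r]
    for i in range(4):
        m=Q.mean(0);n=np.linalg.svd(Q-m)[2][2];n*=np.sign(n[2]);Q=Q[np.abs((Q-m)@n)<3]
    print(len(Q),"plane",Q.mean(0).round(1),n.round(3),"lean",np.degrees(np.arccos(n[2])).round(1),"yaw",np.degrees(np.arctan2(-n[1],-n[0])).round(1),Q.min(0).round(),Q.max(0).round())
    b=box&(P[:,2]>120)&(sat>60)&(C[:,2]<70)&(C[:,0]>90);B=P[b];print("brass",len(B),B.round()[:30].tolist())
    print("high",P[box&(P[:,2]>186)].round()[:30].tolist())
E
python3 m.py
python3 - <<'E'
import numpy as np,cv2
p=np.load("pics/topp.npy");s=np.load("pics/scenep.npy")
im=np.hstack([cv2.resize(p[145:225,205:285],(400,400),interpolation=cv2.INTER_CUBIC),cv2.resize(s[180:270,275:365],(400,400),interpolation=cv2.INTER_CUBIC)])
cv2.imwrite("pics/mag1.png",im[:,:,::-1])
E
```

```text
top 936 ((661.1691284179688, 75.53185272216797), (179.04710388183594, 119.24612426757812), 4.066497802734375)
pct [[571.05931091  12.82231688]
 [749.47782898 131.0166153 ]]
384 plane [631.9  73.4 165.7] [-0.439 -0.045  0.897] lean 26.2 yaw 5.8 [568.  42. 137.] [660. 105. 180.]
brass 36 [[687.0, 77.0, 215.0], [688.0, 75.0, 213.0], [685.0, 77.0, 213.0], [685.0, 78.0, 205.0], [682.0, 75.0, 205.0], [680.0, 78.0, 204.0], [679.0, 75.0, 208.0], [664.0, 82.0, 187.0], [664.0, 80.0, 188.0], [664.0, 77.0, 188.0], [663.0, 75.0, 190.0], [664.0, 73.0, 186.0], [664.0, 70.0, 187.0], [656.0, 69.0, 198.0], [655.0, 82.0, 192.0], [655.0, 79.0, 194.0], [655.0, 77.0, 192.0], [656.0, 75.0, 190.0], [656.0, 72.0, 187.0], [657.0, 70.0, 185.0], [656.0, 67.0, 188.0], [655.0, 81.0, 182.0], [655.0, 78.0, 183.0], [656.0, 76.0, 175.0], [656.0, 74.0, 176.0], [589.0, 79.0, 150.0], [589.0, 77.0, 150.0], [589.0, 74.0, 152.0], [589.0, 72.0, 150.0], [588.0, 69.0, 156.0]]
high [[691.0, 82.0, 211.0], [691.0, 80.0, 208.0], [690.0, 77.0, 214.0], [690.0, 74.0, 215.0], [691.0, 72.0, 209.0], [689.0, 82.0, 209.0], [688.0, 80.0, 
[... 1337 characters left out ...]
.0, 67.0, 135.0]]
high [[646.0, 109.0, 209.0], [644.0, 106.0, 207.0], [647.0, 106.0, 208.0], [650.0, 105.0, 209.0], [646.0, 102.0, 206.0], [648.0, 105.0, 206.0], [650.0, 107.0, 205.0], [646.0, 103.0, 202.0], [649.0, 103.0, 204.0], [646.0, 103.0, 200.0], [649.0, 103.0, 200.0], [647.0, 101.0, 198.0], [649.0, 103.0, 197.0], [645.0, 100.0, 195.0], [647.0, 101.0, 195.0], [650.0, 100.0, 196.0], [668.0, 89.0, 206.0], [671.0, 88.0, 207.0], [674.0, 87.0, 209.0], [677.0, 89.0, 209.0], [646.0, 98.0, 193.0], [649.0, 97.0, 194.0], [649.0, 103.0, 191.0], [664.0, 87.0, 203.0], [667.0, 86.0, 204.0], [670.0, 83.0, 207.0], [675.0, 78.0, 211.0], [677.0, 79.0, 210.0], [677.0, 88.0, 206.0], [686.0, 79.0, 213.0]]
```

View pics/mag1.png

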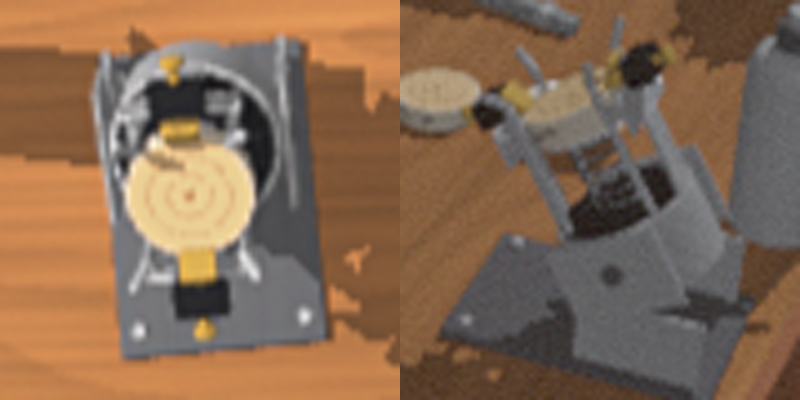

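The magazine axis passes near (631, 73.3) at z=165, with yaw 4.1° taken from the foot rectangle. Next is a planner helper and the first leg.

```bash
cat >> h.py <<'E'
from scipy.spatial.transform import Rotation as Ro
def E(r): return Ro.from_euler("xyz",r,degrees=True)
MO=np.array([631,73.3,165.]);MR=E([180,-30,4.1]) # tool z = -mag z
def mag(x,y,z): # world point of magazine coords
    a=np.radians(4.1);X=np.array([np.cos(a)*.8660,np.sin(a)*.8660,.5]);Y=np.array([-np.sin(a),np.cos(a),0]);return MO+x*X+y*Y+z*np.cross(X,Y)
def tomag(p):
    d=np.asarray(p)-MO;o=mag(0,0,0);B=np.array([mag(1,0,0)-o,mag(0,1,0)-o,mag(0,0,1)-o]);return (B@d).round(1)
def plan(legs,step=55,p=None,R=None):
    s=sense();p=s["tool_pos"] if p is None else p;R=E(s["tcp_rot"]) if R is None else R
    rows=[]
    for q,T,*st in legs:
        q=np.asarray(q,float);rv=(R.inv()*T).as_rotvec();n=max(int(np.ceil(max(np.linalg.norm(q-p)/(st[0] if st else step),np.linalg.norm(rv)/.16))),1)
        for i in range(n):
            pn=p+(q-p)/(n-i);d=R.inv().apply(pn-p)
            rows.append([round(float(v),1) for v in d]+[round(float(v),3) for v in rv/n]);p=p+R.apply(rows[-1][:3]);R=R*Ro.from_rotvec(rows[-1][3:])
    while len(rows)%5: rows.append([0]*6)
    for i in range(0,len(rows),5): print(rows[i:i+5])
E
python3 - <<'E'
from h import *
k=eyes.get_calibration("top");K=k["intrinsics"]
r=k["R"].T@np.linalg.inv(K)@[242.6,183.8,1];c=-k["R"].T@k["t"];print("rosette",c+r*(165-c[2])/r[2])
D=E([180,0,4.1]);plan([([413,-288,70],D),([413,-288,1],D,25)])
E
```

```text
rosette [630.7136853   73.41936984 165.        ]
[[39.7, -26.1, 26.9, -0.0, 0.0, 0.066], [37.9, -28.6, 26.9, -0.0, 0.0, 0.066], [35.9, -31.1, 26.9, -0.0, 0.0, 0.066], [33.8, -33.4, 26.9, -0.0, 0.0, 0.066], [31.6, -35.5, 26.8, -0.0, 0.0, 0.066]]
[[29.1, -37.6, 26.9, -0.0, 0.0, 0.066], [0.0, 0.0, 23.0, -0.0, 0.0, 0.0], [0.0, 0.0, 23.0, -0.0, 0.0, 0.0], [0.0, 0.0, 23.0, -0.0, 0.0, 0.0], [0, 0, 0, 0, 0, 0]]
```

Call:
apply_moves(
  rows=[
    [39.7, -26.1, 26.9, 0, 0, 0.066],
    [37.9, -28.6, 26.9, 0, 0, 0.066],
    [35.9, -31.1, 26.9, 0, 0, 0.066],
    [33.8, -33.4, 26.9, 0, 0, 0.066],
    [31.6, -35.5, 26.8, 0, 0, 0.066],
  ],
  fingers=85,
  grip_force=40,
)

```text
time: 1.52
tool_pos: [390.0, -328.0, 96.3]
tcp_rot: [180.0, -0.0, 7.8]
ft_force: [0.7, -0.1, -0.3]
finger_gap: 85.0
grip_force: 0.0
```

Call:
apply_moves(
  rows=[
    [29.1, -37.6, 26.9, 0, 0, 0.066],
    [0, 0, 23, 0, 0, 0],
    [0, 0, 20, 0, 0, 0],
    [0, 0, 0, 0, 0, 0],
    [0, 0, 0, 0, 0, 0],
  ],
)

```text
time: 2.15
tool_pos: [413.4, -288.5, 27.9]
tcp_rot: [180.0, -0.0, 4.2]
ft_force: [0.2, -0.6, 0.3]
finger_gap: 84.9
grip_force: 0.0
```

```bash
python3 - <<'E'
from h import *
s=sense();print(s["time"],s["tool_pos"].round(1),s["tcp_rot"].round(2),s["ft_force"].round(1))
im=[]
for c,b in(("scene",(200,360,80,260)),("top",(200,320,310,450))):
    p,d=eyes.snapshot(c);y0,y1,x0,x1=b;im.append(cv2.resize(p[y0:y1,x0:x1],(400,380),interpolation=cv2.INTER_CUBIC))
cv2.imwrite("pics/pick.png",np.hstack(im)[:,:,::-1])
E
```

```text
2.15 [ 413.4 -288.5   27.9] [ 1.7996e+02 -4.0000e-02  4.1600e+00] [ 0.2 -0.6  0.3]
```

View pics/pick.png

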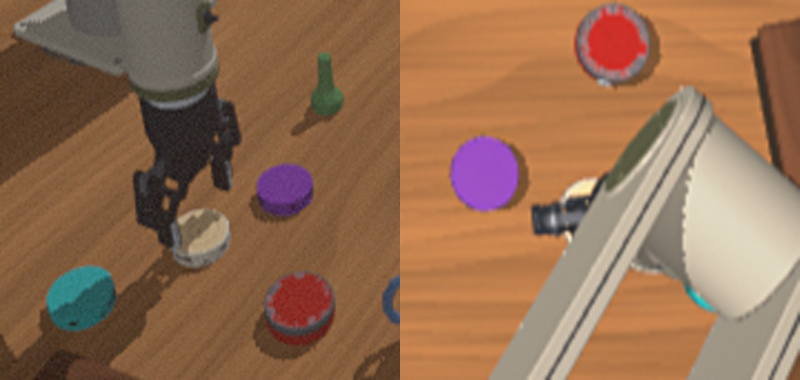

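The gripper straddles the round (scene ≈(170,300)) with the fingers clear of the purple and turquoise discs. I'll descend and close.

Call:
apply_moves(
  rows=[
    [0, 0, 10, 0, 0, 0],
    [0, 0, 9, 0, 0, 0],
    [0, 0, 7, 0, 0, 0],
    [0, 0, 0, 0, 0, 0],
    [0, 0, 0, 0, 0, 0],
  ],
)

```text
time: 2.88
tool_pos: [413.0, -288.0, 1.0]
tcp_rot: [-180.0, 0.0, 4.2]
ft_force: [0.5, 0.3, 0.5]
finger_gap: 85.0
grip_force: 0.0
```

Call:
apply_moves(
  rows=[
    [0, 0, 0, 0, 0, 0],
    [0, 0, 0, 0, 0, 0],
    [0, 0, 0, 0, 0, 0],
    [0, 0, 0, 0, 0, 0],
    [0, 0, 0, 0, 0, 0],
  ],
  fingers=50,
  grip_force=40,
)

```text
time: 3.5
tool_pos: [413.5, -288.4, 1.7]
tcp_rot: [179.9, -0.1, 4.2]
ft_force: [-0.9, 0.7, 5.8]
finger_gap: 64.1
grip_force: 44.5
```

```bash
python3 - <<'E'
from h import *
s=sense();print(mag(0,0,52))
D=E([180,0,4.1]);plan([([413,-288,90],D),([470,-180,230],D),(mag(0,0,60),MR)])
E
```

```text
[605.06653964  71.44106645 210.032     ]
[[-0.2, -0.2, -44.1, 0.0, -0.0, 0.001], [-0.2, -0.2, -44.2, 0.0, -0.0, 0.001], [16.2, -25.9, -35.0, 0.0, -0.0, -0.0], [16.2, -25.9, -35.0, 0.0, -0.0, -0.0], [16.1, -25.9, -35.0, 0.0, -0.0, -0.0]]
[[16.2, -25.8, -35.0, 0.0, -0.0, -0.0], [24.7, -40.2, 2.2, 0.0, 0.087, -0.0], [24.5, -40.2, 4.3, 0.0, 0.087, -0.0], [24.0, -40.2, 6.4, 0.0, 0.087, -0.0], [23.4, -40.2, 8.5, 0.0, 0.087, -0.0]]
[[22.5, -40.2, 10.4, 0.0, 0.087, -0.0], [21.5, -40.3, 12.4, 0.0, 0.087, -0.0], [0, 0, 0, 0, 0, 0], [0, 0, 0, 0, 0, 0], [0, 0, 0, 0, 0, 0]]
```

Call:
apply_moves(
  rows=[
    [0, 0, -20, 0, 0, 0],
    [0, 0, -44, 0, 0, 0],
    [16.2, -25.9, -43, 0, 0, 0],
    [16.2, -25.9, -43, 0, 0, 0],
    [16.1, -25.9, -43, 0, 0, 0],
  ],
)

```text
time: 4.12
tool_pos: [455.7, -206.0, 195.1]
tcp_rot: [-180.0, 0.0, 4.1]
ft_force: [1.2, 0.2, -0.5]
finger_gap: 64.3
grip_force: 44.4
```

Call:
apply_moves(
  rows=[
    [16.2, -25.8, -35, 0, 0, 0],
    [24.7, -40.2, 2.2, 0, 0.087, 0],
    [24.5, -40.2, 4.3, 0, 0.087, 0],
    [24, -40.2, 6.4, 0, 0.087, 0],
    [23.4, -40.2, 8.5, 0, 0.087, 0],
  ],
)

```text
time: 4.75
tool_pos: [557.4, -11.1, 220.2]
tcp_rot: [-180.0, -20.1, 4.1]
ft_force: [0.6, 0.1, -1.6]
finger_gap: 64.0
grip_force: 44.4
```

Call:
apply_moves(
  rows=[
    [22.5, -40.2, 10.4, 0, 0.087, 0],
    [21.5, -40.3, 12.4, 0, 0.087, 0],
    [0, 0, 0, 0, 0, 0],
    [0, 0, 0, 0, 0, 0],
    [0, 0, 0, 0, 0, 0],
  ],
)

```text
time: 5.38
tool_pos: [600.6, 70.4, 216.4]
tcp_rot: [180.0, -29.9, 4.1]
ft_force: [0.5, 0.6, -0.4]
finger_gap: 64.4
grip_force: 44.4
```

```bash
python3 - <<'E'
from h import *
s=sense();print(s["time"],tomag(s["tool_pos"]),s["tcp_rot"].round(2),s["ft_force"].round(1),s["finger_gap"])
im=[]
for c,b in(("scene",(140,260,250,376)),("top",(140,240,200,305))):
    p,d=eyes.snapshot(c);y0,y1,x0,x1=b;im.append(cv2.resize(p[y0:y1,x0:x1],(400,380),interpolation=cv2.INTER_CUBIC))
    for r in models.place_of("round_1_center",c): print(c,np.round(r["xyz"],1),tomag(r["xyz"]),round(r["confidence"],2))
cv2.imwrite("pics/above.png",np.hstack(im)[:,:,::-1])
E
```

```text
5.375 [-0.7 -0.7 59.7] [179.98 -29.9    4.11] [ 0.5  0.6 -0.4] 64.35550707975864
scene [ 356.5 -406.6   11.3] [-343.7 -459.    21. ] 0.64
scene [ 450.9 -183.6   10.1] [-248.9 -243.4  -35.1] 0.61
scene [592.1  68.3 221.1] [-5.9 -2.2 68.2] 0.51
top [591.5  74.3 222.6] [-5.3  3.8 69.5] 0.9
top [ 356.8 -413.1    8.6] [-345.2 -465.6   18.7] 0.73
top [ 454.8 -186.6    8.7] [-246.4 -246.6  -38.2] 0.61
```

View pics/above.png

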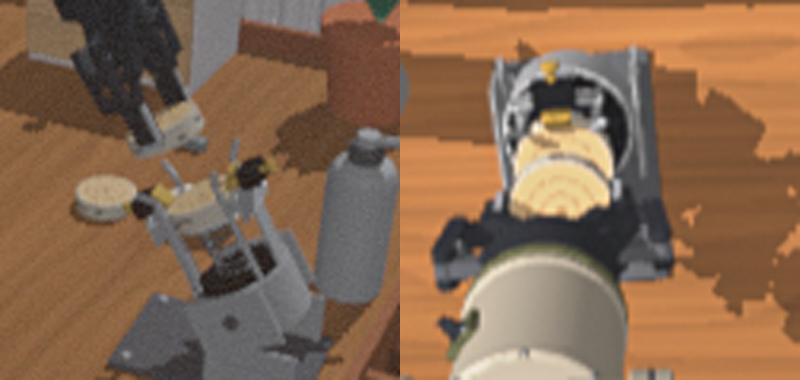

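The round is held squarely over the mouth, with its top face visible at top ≈(244,190). I'll check its lateral offset in the magazine frame before inserting.

```bash
cat > off.py <<'E'
from h import *
from scipy.optimize import least_squares
s=sense();T=tomag(s["tool_pos"])
c="top";p,d=eyes.snapshot(c);k=eyes.get_calibration(c);K=k["intrinsics"];f=8
b=(150,225,205,285);y0,y1,x0,x1=b
# rays -> plane of the top face at mag z = TCP+17.5
n=mag(0,0,1)-mag(0,0,0);cam=-k["R"].T@k["t"]
C=p.astype(int);m=(C[:,:,0]>C[:,:,2]+30)&(C[:,:,0]>150)&(C[:,:,2]>90);m&=(C[:,:,1]>C[:,:,0]*.78)
v,u=np.nonzero(m[y0:y1,x0:x1]);v+=y0;u+=x0
r=np.stack([u,v,np.ones(len(u))],1)@np.linalg.inv(K).T@k["R"]
def onplane(zm):
    o=mag(0,0,zm);X=cam+r*(((o-cam)@n)/(r@n))[:,None];return np.array([tomag(x) for x in X])
D=d[v,u];P=cloud(c,d,np.isin(np.arange(d.size).reshape(d.shape),v*560+u));Z=np.array([tomag(x)[2] for x in P])
Q=onplane(T[2]+17.5);held=Z>T[2]+8
Q=Q[held];print(T,len(Q),"z of face",np.median(Z[held]),"x",np.percentile(Q[:,0],[0,2,98,100]),"y",np.percentile(Q[:,1],[0,1,99,100]))
# fit circle r=33 to far boundary: per y-bin max x
e=[]
for uu in np.unique(u[held]):
    q=Q[u[held]==uu];i=np.argmax(q[:,0]);e.append(q[i,:2]+[1.3,0])
e=np.array(e);e=e[np.abs(e[:,1])<26]
print(least_squares(lambda a:np.hypot(e[:,0]-a[0],e[:,1]-a[1])-33,[0,0],loss="soft_l1").x.round(2),len(e))
E
python3 off.py
```

```text
Traceback (most recent call last):
  File "off.py", line 15, in <module>
    Q=Q[held];print(T,len(Q),"z of face",np.median(Z[held]),"x",np.percentile(Q[:,0],[0,2,98,100]),"y",np.percentile(Q[:,1],[0,1,99,100]))
      ~^^^^^^
IndexError: boolean index did not match indexed array along axis 0; size of axis is 773 but size of corresponding boolean axis is 770
```

```bash
sed -i 's/^m&*=.*$/&/; s/&=(C\[:,:,1\]>C\[:,:,0\]\*.78)/\&=(C[:,:,1]>C[:,:,0]*.78)\&(d>0)/' off.py; python3 off.py
```

```text
[-0.8 -0.4 59.6] 523 z of face 76.9 x [-73.2   -69.712  28.212  31.6  ] y [-31.3   -29.668  65.912  69.5  ]
[-1.7  -1.57] 22
```

Call:
apply_moves(
  rows=[
    [1.5, -1, 10, 0, 0, 0],
    [0, 0, 10, 0, 0, 0],
    [0, 0, 8, 0, 0, 0],
    [0, 0, 4, 0, 0, 0],
    [0, 0, 0, 0, 0, 0],
  ],
)

```text
time: 6.3
tool_pos: [617.4, 73.7, 188.3]
tcp_rot: [-180.0, -29.8, 4.2]
ft_force: [0.1, 0.7, -1.5]
finger_gap: 64.0
grip_force: 44.4
```

Call:
apply_moves(
  rows=[
    [0, 0, 3, 0, 0, 0],
    [0, 0, 3, 0, 0, 0],
    [0, 0, 3, 0, 0, 0],
    [0, 0, 3, 0, 0, 0],
    [0, 0, 0, 0, 0, 0],
  ],
)

```text
time: 6.92
tool_pos: [623.5, 74.1, 178.2]
tcp_rot: [-180.0, -29.9, 4.2]
ft_force: [0.4, 0.0, -0.7]
finger_gap: 64.2
grip_force: 44.4
```

```bash
cat > st.py <<'E'
from h import *
s=sense();B=np.array([mag(1,0,0)-MO,mag(0,1,0)-MO,mag(0,0,1)-MO]);print(s["time"],tomag(s["tool_pos"]),s["tcp_rot"].round(2),"Fmag",(B@s["ft_force"]).round(1),"M",(B@s["wrist_torque"]).round(2),round(s["finger_gap"],1))
E
python3 st.py
```

```text
6.925 [ 0.2  1.3 15.2] [-180.    -29.88    4.17] Fmag [-0.   0.  -0.8] M [-0.03  0.29  0.02] 64.2
```

Call:
apply_moves(
  rows=[
    [0, 0.5, 3, 0, 0, 0],
    [0, 0, 3, 0, 0, 0],
    [0, 0, 3, 0, 0, 0],
    [0, 0, 3, 0, 0, 0],
    [0, 0, 3, 0, 0, 0],
  ],
)

```text
time: 7.55
tool_pos: [631.4, 74.1, 165.8]
tcp_rot: [180.0, -29.9, 4.2]
ft_force: [-1.2, 0.3, 3.4]
finger_gap: 64.2
grip_force: 44.9
```

```bash
python3 st.py
```

```text
7.55 [0.8 0.8 0.5] [180.   -29.95   4.17] Fmag [0.7 0.3 3.5] M [-0.09  0.16 -0.  ] 64.2
```

Call:
apply_moves(
  rows=[
    [0, 0, 4, 0, 0, 0],
    [0, 0, 4, 0, 0, 0],
    [0, 0, 4, 0, 0, 0],
    [0, 0, 4, 0, 0, 0],
    [0, 0, 0, 0, 0, 0],
  ],
)

```text
time: 8.18
tool_pos: [638.9, 74.7, 151.2]
tcp_rot: [-180.0, -29.9, 4.2]
ft_force: [-1.9, 0.2, 3.9]
finger_gap: 64.2
grip_force: 44.9
```

Call:
apply_moves(
  rows=[
    [0, 0, 3, 0, 0, 0],
    [0, 0, 3, 0, 0, 0],
    [0, 0, 1, 0, 0, 0],
    [0, 0, 0, 0, 0, 0],
    [0, 0, 0, 0, 0, 0],
  ],
)

```text
time: 8.8
tool_pos: [642.3, 75.0, 145.5]
tcp_rot: [180.0, -29.9, 4.2]
ft_force: [-2.5, -0.5, 3.0]
finger_gap: 64.1
grip_force: 44.9
```

```bash
python3 st.py; python3 - <<'E'
from h import *
im=[]
for c,b in(("scene",(140,260,250,376)),("top",(140,240,200,305))):
    p,d=eyes.snapshot(c);y0,y1,x0,x1=b;im.append(cv2.resize(p[y0:y1,x0:x1],(400,380),interpolation=cv2.INTER_CUBIC))
    for n in("round_1_center","catch_back","catch_front"):
        for r in models.boxes_of(n,c)[:4]: print(c,n,tomag(r["xyz"]),round(r["confidence"],2))
cv2.imwrite("pics/in1.png",np.hstack(im)[:,:,::-1])
E
```

```text
8.8 [  0.1   0.9 -22.6] [180.   -29.87   4.17] Fmag [-0.7 -0.3  3.8] M [-0.13  0.44 -0.03] 64.1
scene round_1_center [-237.2 -249.6  -30.4] 0.94
scene round_1_center [-333.8 -465.5   27.7] 0.76
scene round_1_center [  3.7 -20.5 -12.7] 0.47
scene catch_back [40.6 -5.7 17.6] 0.52
scene catch_front [  5.7 -19.9 -12.1] 0.41
top round_1_center [-241.9 -241.9  -32.2] 0.93
top round_1_center [-341.3 -462.5   26.3] 0.83
top round_1_center [ 8.7 -0.7 -9.4] 0.82
top catch_back [43.8 -3.9 13.5] 0.54
top catch_front [ 18.7  -8.2 -64.9] 0.69
```

View pics/in1.png

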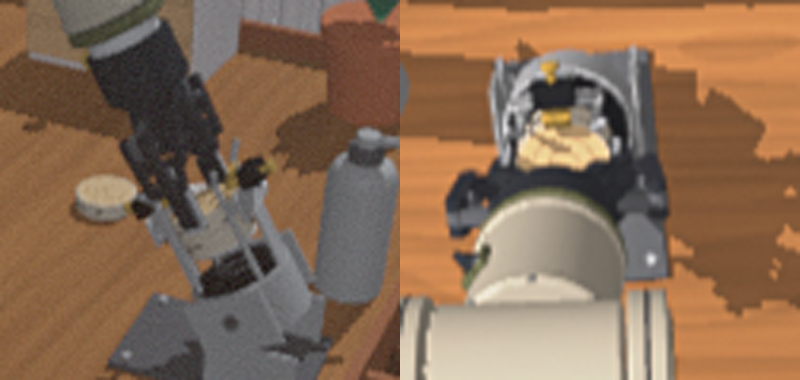

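The round sits in the guide and the back catch (top ≈(244,171)) stands over it. I'll check face depth from the cloud.

```bash
cat > face.py <<'E'
from h import *
for c in("top",):
    p,d=eyes.snapshot(c);C=p.astype(int);m=(d>0)&(C[:,:,0]>C[:,:,2]+30)&(C[:,:,0]>150)&(C[:,:,2]>90)&(C[:,:,1]>C[:,:,0]*.78)
    g=np.zeros_like(m);g[150:225,205:285]=1
    P=np.array([tomag(x) for x in cloud(c,d,m&g)]);P=P[(abs(P[:,0])<27)&(abs(P[:,1])<27)&(P[:,2]>-25)&(P[:,2]<20)]
    print(len(P),"face z median",np.median(P[:,2]),"slope fit",np.linalg.lstsq(np.c_[P[:,:2],np.ones(len(P))],P[:,2],rcond=None)[0].round(3),P.mean(0).round(1))
E
python3 face.py
python3 - <<'E'
import sys;sys.path.insert(0,'.')
from h import *
p=np.load("pics/topp.npy");d=np.load("pics/topd.npy")
C=p.astype(int);m=(d>0)&(C[:,:,0]>C[:,:,2]+30)&(C[:,:,0]>150)&(C[:,:,2]>90)&(C[:,:,1]>C[:,:,0]*.78)
g=np.zeros_like(m);g[150:225,205:285]=1
P=np.array([tomag(x) for x in cloud("top",d,m&g)]);P=P[(abs(P[:,0])<27)&(abs(P[:,1])<27)&(P[:,2]>-25)&(P[:,2]<20)]
print("start",len(P),np.median(P[:,2]))
E
```

```text
189 face z median -7.3 slope fit [-0.015 -0.015 -7.229] [12.9  0.5 -7.4]
start 412 0.1
```

The face is 7 mm below the catches and square, so I'll release and retract along the axis.

Call:
apply_moves(
  rows=[
    [0, 0, 0, 0, 0, 0],
    [0, 0, 0, 0, 0, 0],
    [0, 0, 0, 0, 0, 0],
    [0, 0, 0, 0, 0, 0],
    [0, 0, 0, 0, 0, 0],
  ],
  fingers=85,
)

```text
time: 9.88
tool_pos: [642.5, 75.0, 145.7]
tcp_rot: [-180.0, -29.9, 4.2]
ft_force: [-0.2, 0.3, 1.0]
finger_gap: 85.1
grip_force: 0.0
```

Call:
apply_moves(
  rows=[
    [0, 0, -10, 0, 0, 0],
    [0, 0, -20, 0, 0, 0],
    [0, 0, -30, 0, 0, 0],
    [0, 0, -40, 0, 0, 0],
    [0, 0, -20, 0, 0, 0],
  ],
)

```text
time: 10.5
tool_pos: [582.8, 70.6, 253.3]
tcp_rot: [180.0, -30.1, 4.2]
ft_force: [-0.9, -0.0, 0.3]
finger_gap: 85.1
grip_force: 0.0
```

```bash
python3 st.py; python3 face.py; python3 - <<'E'
from h import *
for c in("top","scene"):
    eyes.snapshot(c)
    for r in models.place_of("round_1",c)[:5]: print(c,np.round(r["xyz"],1),round(r["confidence"],2))
D=E([180,0,4.1]);plan([([447.5,262,70],D),([447.5,262,1],D,25)])
E
```

```text
10.5 [  2.4   0.8 100.6] [179.99 -30.13   4.18] Fmag [-0.6  0.   0.7] M [-0.02  0.19  0.02] 85.1
412 face z median 0.1 slope fit [ 0.002  0.005 -0.005] [-0.1  0.3 -0. ]
top [ 359.3 -409.2    2.7] 0.84
top [ 453.  -183.8    0.7] 0.79
top [641.2  73.1 145.7] 0.58
top [442.5 266.8  -1.3] 0.49
scene [ 356.3 -410.8    5.7] 0.95
scene [ 449.  -183.1    0. ] 0.71
scene [638.1  73.  146.9] 0.7
scene [444.6 260.5  -1.5] 0.63
[[-32.3, -33.5, 15.8, -0.0, -0.087, 0.0], [-30.8, -33.4, 18.6, -0.0, -0.087, 0.0], [-29.1, -33.5, 21.2, -0.0, -0.087, 0.0], [-27.2, -33.4, 23.6, -0.0, -0.087, 0.0], [-25.0, -33.5, 25.9, -0.0, -0.087, 0.0]]
[[-22.6, -33.4, 28.0, -0.0, -0.087, 0.0], [0.0, -0.0, 23.0, 0.0, 0.0, 0.0], [0.0, -0.0, 23.0, 0.0, 0.0, 0.0], [0.1, -0.0, 23.0, 0.0, 0.0, 0.0], [0, 0, 0, 0, 0, 0]]
```

The first round is held square at the catches (face z 0.1). Now the second round.

Call:
apply_moves(
  rows=[
    [-32.3, -33.5, 15.8, 0, -0.087, 0],
    [-30.8, -33.4, 18.6, 0, -0.087, 0],
    [-29.1, -33.5, 21.2, 0, -0.087, 0],
    [-27.2, -33.4, 23.6, 0, -0.087, 0],
    [-25, -33.5, 25.9, 0, -0.087, 0],
  ],
  fingers=85,
)

```text
time: 11.38
tool_pos: [468.8, 230.9, 98.1]
tcp_rot: [179.9, -4.7, 4.2]
ft_force: [0.4, 0.5, -0.5]
finger_gap: 85.4
grip_force: 0.0
```

Call:
apply_moves(
  rows=[
    [-22.6, -33.4, 28, 0, -0.087, 0],
    [0, 0, 23, 0, 0, 0],
    [0, 0, 20, 0, 0, 0],
    [0, 0, 0, 0, 0, 0],
    [0, 0, 0, 0, 0, 0],
  ],
)

```text
time: 12.0
tool_pos: [447.8, 261.9, 27.6]
tcp_rot: [180.0, 0.0, 4.2]
ft_force: [0.3, 0.6, 0.5]
finger_gap: 84.8
grip_force: 0.0
```

```bash
python3 - <<'E'
from h import *
D=E([180,0,4.1]);plan([([447.5,262,1],D,10)])
im=[]
for c,b in(("scene",(150,250,230,335)),("top",(200,300,130,235))):
    p,d=eyes.snapshot(c);y0,y1,x0,x1=b;im.append(cv2.resize(p[y0:y1,x0:x1],(400,380),interpolation=cv2.INTER_CUBIC))
cv2.imwrite("pics/pick2.png",np.hstack(im)[:,:,::-1])
E
```

```text
[[-0.1, -0.0, 8.9, 0.0, 0.0, 0.0], [-0.1, -0.1, 8.9, 0.0, 0.0, 0.0], [-0.0, -0.0, 8.8, 0.0, 0.0, 0.0], [0, 0, 0, 0, 0, 0], [0, 0, 0, 0, 0, 0]]
```

View pics/pick2.png

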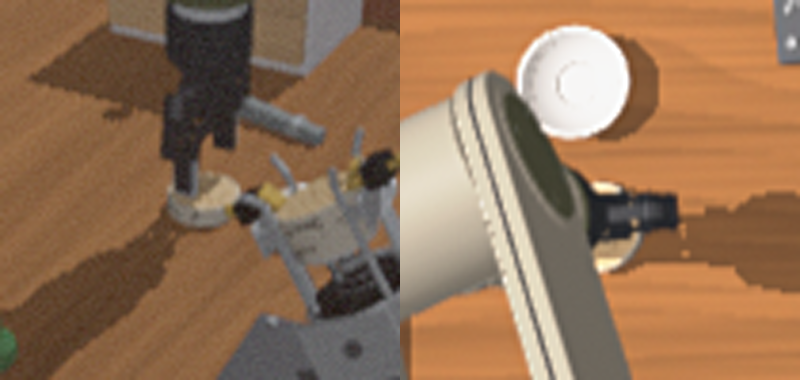

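The gripper straddles the second round (scene ≈(284,202)), clear of the ring dish. I'll descend, close, then carry it back.

Call:
apply_moves(
  rows=[
    [0, 0, 10, 0, 0, 0],
    [0, 0, 9, 0, 0, 0],
    [0, 0, 7, 0, 0, 0],
    [0, 0, 0, 0, 0, 0],
    [0, 0, 0, 0, 0, 0],
  ],
)

```text
time: 12.72
tool_pos: [447.9, 262.0, 1.7]
tcp_rot: [-180.0, 0.0, 4.2]
ft_force: [0.2, -0.5, -0.3]
finger_gap: 85.0
grip_force: 0.0
```

Call:
apply_moves(
  rows=[
    [0, 0, 0, 0, 0, 0],
    [0, 0, 0, 0, 0, 0],
    [0, 0, 0, 0, 0, 0],
    [0, 0, 0, 0, 0, 0],
    [0, 0, 0, 0, 0, 0],
  ],
  fingers=50,
  grip_force=40,
)

```text
time: 13.35
tool_pos: [448.4, 262.3, 2.5]
tcp_rot: [-180.0, -0.1, 4.2]
ft_force: [-0.7, -0.7, 5.1]
finger_gap: 64.4
grip_force: 44.4
```

```bash
python3 st.py; python3 - <<'E'
from h import *
D=E([180,0,4.1]);plan([([447.5,262,90],D),([480,230,230],D),(mag(0.2,0.7,60),MR)])
E
```

```text
13.35 [-227.2  201.6  -56.4] [-1.7997e+02 -7.0000e-02  4.1700e+00] Fmag [ 1.9 -0.7  4.8] M [ 0.05  0.19 -0.01] 64.4
[[-0.4, 0.1, -43.7, -0.0, -0.001, 0.001], [-0.5, 0.1, -43.8, -0.0, -0.001, 0.001], [10.0, 11.4, -46.7, -0.0, 0.0, -0.0], [10.0, 11.4, -46.7, -0.0, 0.0, -0.0], [10.1, 11.4, -46.6, -0.0, 0.0, -0.0]]
[[27.4, 41.6, 3.2, -0.0, 0.131, -0.0], [26.8, 41.6, 6.7, -0.0, 0.131, -0.0], [25.6, 41.5, 10.2, -0.0, 0.131, -0.0], [24.1, 41.6, 13.4, -0.0, 0.131, -0.0], [0, 0, 0, 0, 0, 0]]
```

Call:
apply_moves(
  rows=[
    [0, 0, -40, 0, 0, 0],
    [0, 0, -48, 0, 0, 0],
    [10, 11.4, -46.7, 0, 0, 0],
    [10, 11.4, -46.7, 0, 0, 0],
    [10, 11.4, -46.6, 0, 0, 0],
  ],
)

```text
time: 13.98
tool_pos: [480.2, 229.7, 231.1]
tcp_rot: [180.0, 0.0, 4.2]
ft_force: [0.6, 0.5, -0.9]
finger_gap: 64.2
grip_force: 44.6
```

Call:
apply_moves(
  rows=[
    [27.4, 41.6, 3.2, 0, 0.131, 0],
    [26.8, 41.6, 6.7, 0, 0.131, 0],
    [25.6, 41.5, 10.2, 0, 0.131, 0],
    [24.1, 41.6, 13.4, 0, 0.131, 0],
    [0, 0, 0, 0, 0, 0],
  ],
)

```text
time: 14.6
tool_pos: [600.5, 69.3, 214.5]
tcp_rot: [180.0, -29.9, 4.0]
ft_force: [0.3, -0.6, -1.6]
finger_gap: 63.7
grip_force: 44.6
```

Call:
apply_moves(
  rows=[
    [0, 0, 0, 0, 0, 0],
    [0, 0, 0, 0, 0, 0],
    [0, 0, 0, 0, 0, 0],
    [0, 0, 0, 0, 0, 0],
    [0, 0, 0, 0, 0, 0],
  ],
)

```text
time: 15.22
tool_pos: [601.6, 72.6, 217.0]
tcp_rot: [-180.0, -30.0, 4.2]
ft_force: [-0.6, -0.4, -0.2]
finger_gap: 64.0
grip_force: 44.6
```

```bash
python3 st.py; python3 off.py; python3 -c "
from h import *
plan([(mag(0.5,0.9,60),MR)])"
```

```text
15.225 [ 0.6  1.4 59.7] [-180.    -30.02    4.2 ] Fmag [-0.6 -0.3  0.2] M [ 0.03  0.25 -0.04] 64.0
[ 0.6  1.4 59.7] 537 z of face 76.4 x [-72.7   -69.384  30.584  34.3  ] y [-28.9   -27.092  68.156  71.9  ]
[1.45 2.45] 22
[[-0.1, 0.4, -0.3, -0.001, -0.0, 0.001], [0, 0, 0, 0, 0, 0], [0, 0, 0, 0, 0, 0], [0, 0, 0, 0, 0, 0], [0, 0, 0, 0, 0, 0]]
```

Call:
apply_moves(
  rows=[
    [-1.2, 1.3, 10, 0, 0, 0],
    [0, 0, 10, 0, 0, 0],
    [0, 0, 8, 0, 0, 0],
    [0, 0, 4, 0, 0, 0],
    [0, 0, 0, 0, 0, 0],
  ],
)

```text
time: 15.9
tool_pos: [616.6, 72.0, 188.1]
tcp_rot: [-180.0, -30.0, 4.2]
ft_force: [0.3, 0.1, -0.5]
finger_gap: 63.9
grip_force: 44.6
```

Call:
apply_moves(
  rows=[
    [0, 0, 3, 0, 0, 0],
    [0, 0, 3, 0, 0, 0],
    [0, 0, 3, 0, 0, 0],
    [0, 0, 3, 0, 0, 0],
    [0, 0, 0, 0, 0, 0],
  ],
)

```text
time: 16.52
tool_pos: [622.8, 72.4, 178.2]
tcp_rot: [-180.0, -30.0, 4.2]
ft_force: [0.5, -0.5, -0.0]
finger_gap: 64.3
grip_force: 44.7
```

```bash
python3 st.py
```

```text
16.525 [-0.5 -0.3 15.6] [-180.    -30.03    4.17] Fmag [ 0.4 -0.5 -0.2] M [0.01 0.28 0.  ] 64.3
```

Call:
apply_moves(
  rows=[
    [0, 0, 3, 0, 0, 0],
    [0, 0, 3, 0, 0, 0],
    [0, 0, 3, 0, 0, 0],
    [0, 0, 3, 0, 0, 0],
    [0, 0, 3, 0, 0, 0],
  ],
)

```text
time: 17.15
tool_pos: [630.6, 73.0, 165.7]
tcp_rot: [180.0, -30.1, 4.2]
ft_force: [-1.7, 0.1, 4.6]
finger_gap: 63.8
grip_force: 45.1
```

Call:
apply_moves(
  rows=[
    [0, 0, 4, 0, 0, 0],
    [0, 0, 4, 0, 0, 0],
    [0, 0, 4, 0, 0, 0],
    [0, 0, 4, 0, 0, 0],
    [0, 0, 0, 0, 0, 0],
  ],
)

```text
time: 17.77
tool_pos: [638.3, 73.6, 151.2]
tcp_rot: [-180.0, -30.0, 4.2]
ft_force: [-1.2, -0.2, 4.3]
finger_gap: 64.2
grip_force: 45.2
```

Call:
apply_moves(
  rows=[
    [0, 0, 3, 0, 0, 0],
    [0, 0, 3, 0, 0, 0],
    [0, 0, 0, 0, 0, 0],
    [0, 0, 0, 0, 0, 0],
    [0, 0, 0, 0, 0, 0],
  ],
)

```text
time: 18.4
tool_pos: [641.0, 73.8, 146.3]
tcp_rot: [180.0, -30.0, 4.2]
ft_force: [-1.6, -0.5, 4.1]
finger_gap: 64.1
grip_force: 45.2
```

```bash
python3 st.py; python3 face.py
```

```text
18.4 [ -0.7  -0.3 -21.2] [180.   -30.02   4.17] Fmag [ 0.7 -0.4  4.3] M [-0.01  0.09 -0.01] 64.1
200 face z median -6.55 slope fit [ 0.028 -0.016 -7.036] [12.1  0.5 -6.7]
```

The face is 6.5 mm below and square, so I'll release and retract.

Call:
apply_moves(
  rows=[
    [0, 0, 0, 0, 0, 0],
    [0, 0, 0, 0, 0, 0],
    [0, 0, 0, 0, 0, 0],
    [0, 0, 0, 0, 0, 0],
    [0, 0, 0, 0, 0, 0],
  ],
  fingers=85,
)

```text
time: 19.08
tool_pos: [641.1, 73.8, 146.2]
tcp_rot: [180.0, -30.0, 4.2]
ft_force: [0.5, 0.3, 0.1]
finger_gap: 85.1
grip_force: 0.0
```

Call:
apply_moves(
  rows=[
    [0, 0, -10, 0, 0, 0],
    [0, 0, -20, 0, 0, 0],
    [0, 0, -30, 0, 0, 0],
    [0, 0, -40, 0, 0, 0],
    [0, 0, -40, 0, 0, 0],
  ],
)

```text
time: 19.7
tool_pos: [570.3, 68.6, 269.1]
tcp_rot: [180.0, -30.1, 4.2]
ft_force: [0.1, 0.4, 0.4]
finger_gap: 85.0
grip_force: 0.0
```

```bash
python3 st.py; python3 face.py; python3 - <<'E'
from h import *
im=[]
for c,b in(("scene",(170,275,260,370)),("top",(0,420,0,560))):
    p,d=eyes.snapshot(c);y0,y1,x0,x1=b;im.append(cv2.resize(p[y0:y1,x0:x1],(400,380),interpolation=cv2.INTER_CUBIC))
cv2.imwrite("pics/end.png",np.hstack(im)[:,:,::-1])
E
```

```text
19.7 [ -0.7  -0.3 120.6] [180.   -30.05   4.17] Fmag [0.4 0.4 0.3] M [-0.05  0.22  0.06] 85.0
412 face z median 0.1 slope fit [-0.009 -0.004  0.052] [-0.1  0.2  0.1]
```

View pics/end.png

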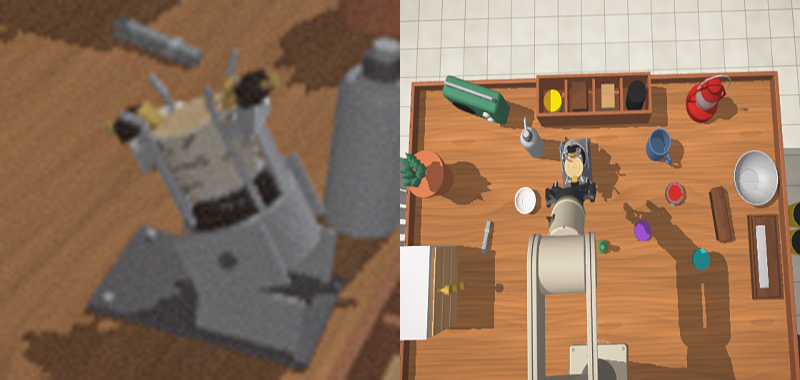

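The picture shows three rounds stacked under both catches (scene ≈(320,205)) with the bystanders in place. I'll hand in.

```bash
python3 -c "
from bench import job
print(job.hand_in())"
```

```text
the job is handed in; nothing more can be done
None
```

Both loose birch rounds are in the dispenser on top of the first, held square under both catches with the gripper clear; I handed the job in just after 19.7 s on the robot's clock, and no verdict came back.

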